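# Roll the ridge pole up the roof panel

### The arm

A 6-joint arm with a two-finger parallel gripper is mounted at the origin on the work surface. World frame = base frame: x ahead of the robot, y to its left, z up, the work surface at z = 0. Lengths are in mm, angles in rad, forces in N, time in s.
With the tool pointing down it reaches from about 350 to 775 mm from the base axis. Payload 7.3 kg.
Tool frame: the origin (TCP) lies between the finger pads; the fingertips stand 25 mm ahead of it and the grasp point (between the pads) lies 6 mm ahead of it; z points along the fingers, y is the direction in which the jaws open and shut (so a half turn about z gives the same grasp; the last joint's range is limited). The gripper opens to 92 mm and grips with 3 to 60 N. Pads are 19 mm wide; open, the fingers measure 130 mm over their backs; the gripper's body (75 mm by 190 mm) begins 47 mm behind the grasp point.
Start: joints at [1.115, 0.342, 1.524, -0, 1.275, -0.146], TCP at [160.042, 500.033, 215.641] pointing down, gripper open.
Joint ranges: [-2.53, 2.53], [-0.77, 2.02], [0.04, 2.7], [-1, 4.14], [0.28, 2.66], [-3.11, 3.11]. Speed limits (rad/s): [2.57, 2.57, 3.14, 3.14, 3.14, 3.14].

### API

Orientations are given as [roll, pitch, yaw] about the fixed x, y, z axes, in that order (R = Rz(yaw) Ry(pitch) Rx(roll)).
In Python, from plant import get_obs, capture, calibration, close_job gives the robot as it stands. The module is installed in compiled form; this text tells all that it offers.
- The arm moves only by the shell command python3 -m jog 'ROWS'. ROWS is JSON, one flat list of numbers, 5 for each row, row after row: the closure, from 0 (fully open) to 1 (shut), then the shift along the tool's x, y, z in mm, then the turn about the tool's z in degrees. In form: [fingers, tx, ty, tz, yaw, fingers, tx, ty, tz, yaw, ...]. A call has 1 to 5 rows; each row shifts and turns the pose as measured when the row begins, along the tool's axes as they then stand; what a row does not reach is not made up. A row lasts 1/10 s, in which the tool goes at most 50 mm and 8.59 degrees, less where a joint would pass 70% of its speed; a pose out of reach is approached as far as the arm can. A call is refused whole if a number of a shift passes 50 or a number of a turn 8.59, either way. A call with a gripper value outside its range is refused whole. The fingers move at their own pace and stop on an object; the grip force is fixed at half the most. Time passes only in rows, so rows that do not move let the fingers close. It gives the time, the measured TCP pose, the force and the opening at its end, in the units of the state.
- get_obs(): the state, without advancing time (a new reading comes with each control period).
- capture(name): name is "side" or "top"; returns (picture, depth): 400x640x3 uint8, red, green, blue; 400x640 float32, mm along the optical axis (not along the pixel's ray), 0 where there is no reading.
- calibration(name): a dict with "fovy" (degrees; the focal length in pixels is half the picture's height over the tangent of half this angle, whatever the lens; pixels are square), "cx", "cy" (the principal point, pixels), "R" (3x3) and "t" (3): a world point X has camera coordinates R X + t. Camera axes: x right, y down, z forward; pixel columns grow to the right and rows downward; lengths in mm; the calibration is good to about 2 mm. A picture is of the moment at which its call begins. calibration takes no time and is no camera call.
- close_job(): hands the job in, once; it reports no verdict.
The state is a dict: "time": time; "joint_positions": joint angles; "dq": joint speeds; "tau": joint torques, N m; "tool_pos": TCP position; "tcp_rot": TCP orientation; "contact_force": force on the tool from outside, world axes, zero at the start; "moment": the same for the moment, N m; "grip_width": finger opening in mm.
Only numpy, scipy, OpenCV 4.12 (cv2) and the standard library are available. Lean on these libraries where they do the work, as an engineer would, in place of code of your own. Each camera call takes 0.05 s, during which the arm holds its last target.

### The job

Roll the round cherry ridge pole up the sloping cedar roof panel, pushing it from behind with the fingers, until it drops into the seat at the top, square against the ridge board, and leave it resting there. Push slowly and gently all the way, do not bat it, grip it or lift it, and do not let it run back against the yellow strip at the bottom. Leave the tin, the round plate and the two brackets where they are.

Things in the scene. Friction and masses are not known exactly. Their poses are not given: they have to be found in the camera images.
- ridge_roll: the ridge pole: smoothly varnished (slippery, friction about 0.3) dark-red cherry cylinder, 40 mm in diameter, 110 mm long, 70 to 140 g, rolls freely. Origin at its centre; its own y axis is the cylinder axis (x, z turn as it rolls). Starts across the level landing, centre 70 mm high, 90 to 105 mm on the -x side of the roof_jig origin, up to 6 mm off the middle and 0.08 rad off square
- roof_jig: fixed cedar roof panel held by a cast-iron vise, turned up to 0.5 rad. Origin on the bench under it, z up, +x uphill to the ridge board, y across. Level landing x -145 to -75 mm, top 50 mm above the bench, then the slope, then the seat. Battens with inner faces at y -68 and +68 mm stand 8 mm above landing and slope. 176 mm wide; vise handle reaches x +190, below 80 mm
- slope_foot (a point): middle of the line where the level landing meets the 9 degree slope: x -75 mm in the roof_jig frame, 50 mm above the bench
- crest (a point): middle of the slope's top edge: x +55 mm in the roof_jig frame, 70.6 mm above the bench; beyond it the surface drops 3 mm into the level seat (height 67.6, x +55 to +87)
- seated (a point): where the pole's centre is when it lies in the seat against the ridge board: x +67 mm in the roof_jig frame, 87.6 mm above the bench (1.5 mm of play downhill). The ridge board's upright face, the stop, is 20 mm farther uphill (x +87), its top 98 mm above the bench
- back_strip: thin yellow strip across the bottom end of the landing, fixed to roof_jig: 10 mm (x) by 136 mm (y) by 8 mm high, top 58 mm above the bench. Origin at its centre, x -150 mm in the roof_jig frame. The pole starts clear of it and would touch it with its centre at x -129
- brad_tin: bystander: squat green tin with a bare metal lid, 66 mm in diameter, 46 mm high, beside the jig; origin at the centre of its underside
- entry_plate: bystander: flat round cherry plate lying on the bench, 84 mm across, 38 mm hole, 10 mm thick; origin at the centre of its underside
- bracket_a: bystander: galvanized L bracket standing on one leg, 45 by 22 mm foot, 45 mm high; origin at the underside of its foot's centre
- bracket_b: bystander: a second bracket like bracket_a
There are look-alikes about, which are no part of the job. What is shaped like the ridge_roll but blue or green is not meant.

How it is judged (in metres and radians):
On the way:
1. the fingers push the pole up the slope, past its middle (x of ridge_roll in the frame of roof_jig between -0.01 and 0.05 m and contact force between ridge_roll and the fingers above 0.05 N), for 0.02 s.
At the end, for the whole second after the job is handed in: the pole lies at rest in the seat against the ridge board: centre within 5 mm of the seated place along the slope direction and in height, within 20 mm of the middle across, axis within 0.1 rad of the ridge board (x of ridge_roll in the frame of roof_jig between 0.062 and 0.072 m and y of ridge_roll in the frame of roof_jig between -0.02 and 0.02 m and z of ridge_roll in the frame of roof_jig between 0.082 and 0.093 m and angle between the y axis of ridge_roll and the y axis of roof_jig, either way round below 0.1 rad and linear speed of ridge_roll below 0.02 m/s); the robot touches nothing.
It fails at once if the pole ran back against the yellow strip (contact force between ridge_roll and back_strip above 0.05 N).
It fails at once if the pole was batted, or ran away (faster than 0.4 m/s) (linear speed of ridge_roll above 0.4 m/s).
It fails at once if the pole was lifted off the panel (z of ridge_roll in the frame of roof_jig above 0.105 m or (x of ridge_roll in the frame of roof_jig below -0.01 m and z of ridge_roll in the frame of roof_jig above 0.095 m)).
It fails at once if the pole was gripped or pressed with over 30 N on the way, or rammed home with over 80 N (contact force between ridge_roll and the fingers above 80 N or (x of ridge_roll in the frame of roof_jig below 0.055 m and contact force between ridge_roll and the fingers above 30 N)).
It fails at once if the tin, the round plate or a bracket was disturbed (moved over 15 mm) (distance of any of brad_tin, entry_plate, bracket_a, bracket_b from where it was at the start of the episode above 0.015 m).
It also fails if it takes over 45 s, if anything falls off the work surface, if the arm or the gripper's body presses on something with over 40 N, if the wrist force passes 120 N, or if a joint passes its speed limit or range.

## Working session

There is one attempt and no reset: what is moved stays moved. The work goes in short steps, Python scripts to look and compute and a shell command to move; the robot and the scene stay as the last step left them, time stands still between calls to the robot, and variables do not carry over. Pictures are saved under pics/ and viewed, and the job is handed in when it is done.

```bash
mkdir -p pics
python3 - <<'E'
from plant import *
import cv2,numpy as np
print(get_obs())
for n in("top","side"):
    p,d=capture(n); cv2.imwrite(f"pics/{n}0.png",p[:,:,::-1]); np.savez(f"pics/{n}0.npz",p=p,d=d); print(n,calibration(n))
E
```

```text
{'time': 0.0, 'joint_positions': array([ 1.11500278e+00,  3.42711579e-01,  1.52500971e+00, -6.61663750e-06,
        1.27538993e+00, -1.46016258e-01]), 'dq': array([-0.00016954, -0.00143821, -0.00026267, -0.00110797,  0.00022206,
       -0.00014593]), 'tau': array([ 1.91674453e-04, -4.31238377e+01, -2.44217777e+01,  7.17640459e-02,
        5.60030504e-02, -1.17391501e-04]), 'tool_pos': array([159.84721248, 499.63458389, 214.95330703]), 'tcp_rot': array([-3.14008933e+00, -2.14687853e-04,  2.83181713e+00]), 'contact_force': array([ 0.31787834,  0.41098338, -1.53691072]), 'moment': array([-0.03896007, -0.01430471,  0.00886879]), 'grip_width': 91.81503508177987}
top {'fovy': 43.74854332421921, 'cx': 319.2725946594012, 'cy': 202.76612338966194, 'R': array([[ 0.02652281, -0.99963513,  0.00511362],
       [-0.99673362, -0.02683547, -0.07617049],
       [ 0.07627993, -0.00307666, -0.9970817 ]]), 't': array([ -11.2385183 ,  518.23484365, 1166.38011496])}
side {'fovy': 46.744405265807, 'cx': 314.7840332424689, 'cy': 205.0725446288176, 'R': array([[ 0.85785169, -0.51378562,  0.01071537],
       [-0.29342136, -0.50682159, -0.81057744],
       [ 0.42189381,  0.6922111 , -0.58553343]]), 't': array([-435.36174027,  240.54969525, 1024.04262357])}
```

View pics/top0.png

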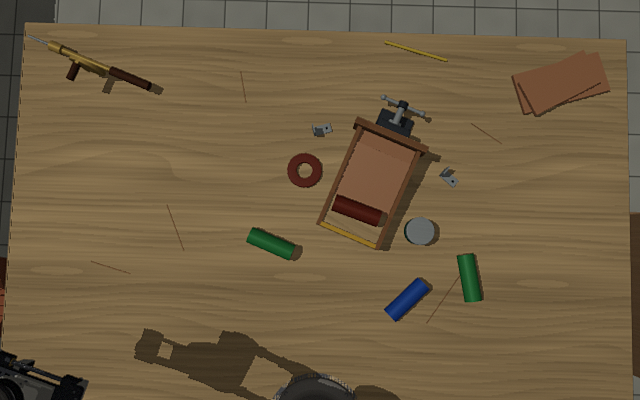

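View pics/side0.png

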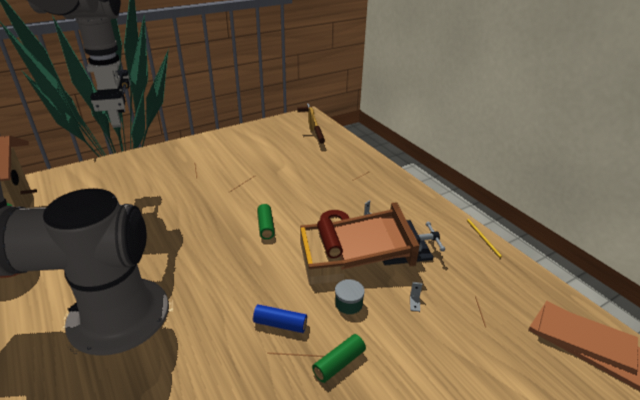

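The top view shows the dark-red cylinder lying across the panel at (358,210). Look-alikes are green at (273,244) and (470,277) and blue at (408,299). The yellow strip is at (348,235), with a decoy yellow stick at (415,50). The tin is at (421,231), the plate at (305,170) and the brackets at (322,130) and (449,178). I choose the red one at (358,210) and will check it in a crop.

```bash
cat > h.py <<'E'
from plant import *
import cv2,numpy as np
def K(n):
    c=calibration(n); return 200/np.tan(np.radians(c['fovy']/2)),c['cx'],c['cy'],np.array(c['R']),np.array(c['t'])
def ray(n,u,v,z):
    f,cx,cy,R,t=K(n); o=-R.T@t; d=R.T@np.array([(u-cx)/f,(v-cy)/f,1]); return o+d*(z-o[2])/d[2]
def cloud(n,d):
    f,cx,cy,R,t=K(n); v,u=np.mgrid[0:400,0:640]
    P=np.stack([(u-cx)/f*d,(v-cy)/f*d,d],-1)-t
    return P@R
def proj(n,X):
    f,cx,cy,R,t=K(n); c=R@np.asarray(X,float)+t; return f*c[0]/c[2]+cx,f*c[1]/c[2]+cy
def masks(p):
    h=cv2.cvtColor(p,cv2.COLOR_RGB2HSV).astype(int); H,S,V=h[...,0],h[...,1],h[...,2]
    red=((H<6)|(H>174))&(S>150)&(V>30)&(V<140)
    yel=(H>18)&(H<28)&(S>170)&(V>120)
    return red,yel
def blob(m,box):
    x0,y0,x1,y1=box; q=np.zeros(m.shape,np.uint8); q[y0:y1,x0:x1]=m[y0:y1,x0:x1]
    n,l,s,c=cv2.connectedComponentsWithStats(q); i=1+np.argmax(s[1:,4]); return l==i,s[i]
E
python3 - <<'E'
from h import *
z=np.load("pics/top0.npz");p,d=z['p'],z['d']
cv2.imwrite("pics/crop0.png",cv2.resize(p[85:260,270:480,::-1],None,fx=3.5,fy=3.4,interpolation=cv2.INTER_CUBIC))
r,y=masks(p)
C=cloud("top",d)
for nm,m,zz in(("red",r,85),("yel",y,58)):
    b,s=blob(m,(310,180,400,255)); v,u=np.nonzero(b)
    rect=cv2.minAreaRect(np.stack([u,v],1).astype(np.float32)); print(nm,s,rect)
    W=np.array([ray("top",a,c,zz) for a,c in cv2.boxPoints(rect)]);print(W.round(1), np.median(C[b],0))
    print(W.mean(0), np.linalg.norm(W[0]-W[1]),np.linalg.norm(W[1]-W[2]))
for (u,v) in [(421,231),(305,150),(320,135),(449,178),(375,170),(390,125),(360,140)]: print(u,v,C[v,u].round(1))
E
```

```text
red [332 195  50  31 623] ((356.376708984375, 210.3287811279297), (47.98686981201172, 16.268718719482422), 20.556045532226562)
[[ 498.9  -24.1   85. ]
 [ 533.6  -36.1   85. ]
 [ 498.3 -138.    85. ]
 [ 463.7 -125.8   85. ]] [498.54348582 -80.00144336  87.05423806]
[498.6010827  -80.97651234  85.        ] 36.742656525939886 107.85532171731394
yel [320 222  56  26 233] ((347.7674255371094, 234.3800811767578), (59.21562194824219, 3.9068984985351562), 23.33403968811035)
[[ 4.655e+02  2.000e-01  5.800e+01]
 [ 4.739e+02 -3.200e+00  5.800e+01]
 [ 4.235e+02 -1.291e+02  5.800e+01]
 [ 4.152e+02 -1.257e+02  5.800e+01]] [444.99701802 -64.96218391  57.82982207]
[444.52575875 -64.44149166  58.        ] 8.975272358417275 135.63940074743493
421 231 [ 457.  -235.3   45. ]
305 150 [648.2  40.8  -1. ]
320 135 [ 6.861e+02  5.200e+00 -1.000e-01]
449 178 [ 588.5 -310.8    2.4]
375 170 [ 594.1 -123.6   64.6]
390 125 [ 697.3 -154.7   76.9]
360 140 [662.7 -87.5  66.4]
```

View pics/crop0.png

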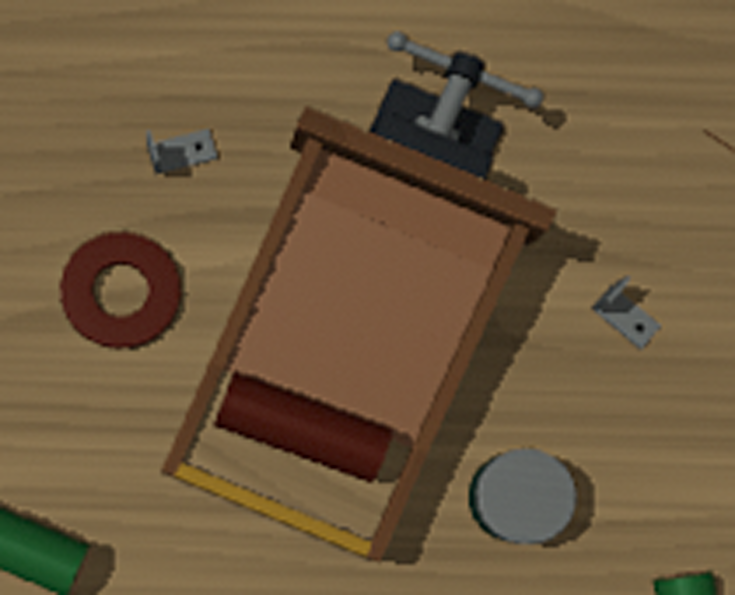

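The crop confirms the red varnished cylinder lying between the battens, uphill of the yellow strip. Next I'll refine the jig pose.

Run:
```python
from h import *
z=np.load("pics/top0.npz");p,d=z['p'],z['d'];C=cloud("top",d)
r,y=masks(p)
o=np.array([444.75,-64.7]);
v,u=np.mgrid[0:400,0:640]; box=(u>310)&(u<450)&(v>100)&(v<255)
# ridge board top
m=box&(C[...,2]>94)&(C[...,2]<104); lab,s=blob(m,(310,100,450,180)); P=C[lab]
print("board",s,P.mean(0)); rect=cv2.minAreaRect(P[:,:2].astype(np.float32)); print(rect)
vx=cv2.fitLine(P[:,:2].astype(np.float32),cv2.DIST_HUBER,0,.01,.01).ravel(); print("board yaw",np.arctan2(-vx[0],vx[1])if vx[1]>0 else np.arctan2(vx[0],-vx[1]))
b,s=blob(y,(310,180,400,255));P=C[b];vx=cv2.fitLine(P[:,:2].astype(np.float32),cv2.DIST_HUBER,0,.01,.01).ravel();print("strip yaw",np.arctan2(-vx[0],vx[1])if vx[1]>0 else np.arctan2(vx[0],-vx[1]),P.mean(0))
for yaw in(-.37,-.385,-.4):
    x=np.array([np.cos(yaw),np.sin(yaw)]);yy=np.array([-x[1],x[0]]);org=o+150*x
    L=np.stack([(C[...,:2]-org)@x,(C[...,:2]-org)@yy,C[...,2]],-1)
    print(yaw,org)
    m=(abs(L[...,1])<50)&(L[...,0]>-75)&(L[...,0]<55)&(L[...,2]>45)&~r
    Q=L[m];Q=Q[Q[:,0]>-40]
    A=np.c_[Q[:,0],Q[:,1],np.ones(len(Q))];print("slope fit",np.linalg.lstsq(A,Q[:,2],rcond=None)[0])
    # board top x extents, battens
    Q=L[box&(L[...,2]>92)&(L[...,2]<105)&(L[...,0]>60)];print("board L",np.percentile(Q,[3,50,97],axis=0).round(1).tolist())
    Q=L[r&box&(L[...,2]>55)];
    t=Q[Q[:,2]>84];f=cv2.fitLine(t[:,:2].astype(np.float32),cv2.DIST_HUBER,0,.01,.01).ravel();print("pole",np.percentile(Q,[2,50,98],axis=0).round(1).tolist(),f)
```

```text
board [355 116  74  37 565] [ 671.56620381 -155.96820152   98.24281294]
((672.2315063476562, -155.62985229492188), (175.76634216308594, 17.72992706298828), 68.28263092041016)
board yaw -0.38405427
strip yaw -0.37874267 [444.36667542 -64.40639514  62.83369242]
-0.37 [ 584.59910184 -118.94231479]
slope fit [ 1.59189666e-01 -4.85359026e-03  6.20007092e+01]
board L [[86.5, -84.4, 93.8], [94.2, -3.0, 98.1], [102.5, 79.9, 102.1]]
pole [[-111.3, -46.9, 75.5], [-94.2, 4.9, 87.1], [-75.9, 56.6, 92.9]] [ 4.5367595e-02 -9.9897039e-01 -9.2129112e+01  4.9227467e+00]
-0.385 [ 583.7697649  -121.03387051]
slope fit [ 1.58808493e-01 -2.82911006e-03  6.20212302e+01]
board L [[86.7, -80.8, 93.8], [94.3, 0.7, 98.1], [102.5, 83.6, 102.1]]
pole [[-111.9, -45.9, 75.5], [-94.4, 5.8, 87.1], [-75.9, 57.3, 92.9]] [ 6.0346469e-02 -9.9817747e-01 -9.2209465e+01  5.7902217e+00]
-0.4 [ 582.9091491  -123.11275135]
slope fit [ 1.59316501e-01 -5.73367529e-04  6.19936838e+01]
board L [[86.2, -77.2, 93.8], [94.2, 4.4, 98.1], [102.7, 87.3, 102.1]]
pole [[-112.5, -45.0, 75.5], [-94.6, 6.6, 87.1], [-75.9, 58.1, 92.9]] [ 7.5311765e-02 -9.9716002e-01 -9.2302818e+01  6.6563983e+00]
```

Measured jig yaw is −0.382, with its origin at about (584, −121). The slope fit gives 0.159 and 62.0 mm at the origin, against 0.158 and 61.9 expected. The board face comes out at x≈87 with its top at 98, both as given. The pole is at about (−93, +5) in the jig frame, roughly 0.055 rad off square. Next I'll move the half-open fingers to a spot behind the strip.

```bash
python3 -m jog '[0.35,-44,-19,0,4.15, 0.35,-44,-19,0,0, 0.35,-44,-19,0,0, 0.35,-44,-19,0,0, 0.35,-44,-19,0,0]'; python3 -m jog '[0.35,-28,-40,0,0, 0.35,-28,-40,0,0, 0.35,-28,-40,0,0, 0.35,-28,-40,0,0, 0.35,-28,-40,0,0]'
```

```text
time: 0.6
tool_pos: [331.4, 330.2, 212.8]
tcp_rot: [-3.138, -0.003, 2.768]
contact_force: [0.9, 0.3, -0.7]
grip_width: 60.9
time: 1.1
tool_pos: [390.9, 87.3, 211.8]
tcp_rot: [-3.138, -0.003, 2.769]
contact_force: [0.3, -0.3, -0.5]
grip_width: 59.8
```

```bash
python3 -m jog '[0.35,-20,-29,0,0.5, 0.35,-20,-29,0,0, 0.35,-20,-29,0,0, 0.35,-20,-29,0,0, 0.35,0,0,0,0]'
cat > w.py <<'E'
from h import *
yaw=-.382;x=np.array([np.cos(yaw),np.sin(yaw)]);yy=np.array([-x[1],x[0]]);org=np.array([583.9,-120.6])
o=get_obs();p=o['tool_pos'];d=p[:2]-org
print("t",o['time'],"jig",(d@x).round(1),(d@yy).round(1),"tip z",(p[2]-25).round(1),"yawerr deg",np.degrees(o['tcp_rot'][2]-(np.pi+yaw)).round(2),"F",o['contact_force'].round(1))
E
python3 w.py
```

```text
time: 1.6
tool_pos: [422.3, -61.2, 211.2]
tcp_rot: [-3.137, -0.003, 2.752]
contact_force: [0.1, -0.1, -0.5]
grip_width: 59.7
t 1.6 jig -172.1 -5.2 tip z 186.2 yawerr deg -0.42 F [ 0.1 -0.1 -0.5]
```

```bash
python3 -m jog '[0.35,5,9,35,-0.4, 0.35,0,0,35,0, 0.35,0,0,30,0, 0.35,0,0,20,0, 0.35,0,0,0,0]'; python3 w.py
python3 - <<'E'
from h import *
p,d=capture("side");cv2.imwrite("pics/s1.png",cv2.resize(p[130:300,230:470,::-1],None,fx=3,fy=3))
E
```

```text
time: 2.1
tool_pos: [420.1, -50.1, 87.6]
tcp_rot: [-3.138, -0.002, 2.756]
contact_force: [-0.5, 0.4, -0.2]
grip_width: 59.7
t 2.1 jig -178.2 4.4 tip z 62.6 yawerr deg -0.21 F [-0.5  0.4 -0.2]
```

View pics/s1.png

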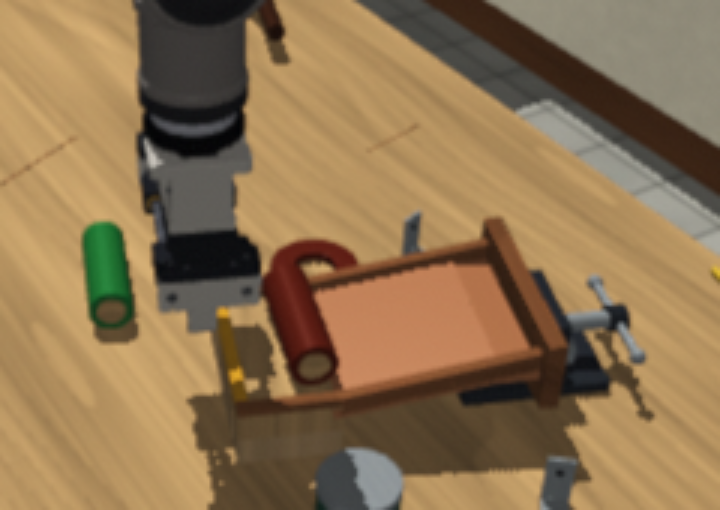

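The crop shows the fingers behind the strip at about (200,310) and the pole undisturbed at (300,320). I'll raise them 2 mm, go forward, then creep into contact.

```bash
python3 -m jog '[0.35,-2,0,-2,0, 0.35,-12,0,-1,0, 0.35,-12,0,0,0, 0.35,-8,0,0,0, 0.35,-5,0,0,0]'; python3 w.py;  python3 -m jog '[0.35,-3,0,0,0, 0.35,-2,0,0,0, 0.35,-2,0,0,0, 0.35,-2,0,0,0, 0.35,-2,0,0,0]'; python3 w.py
```

```text
time: 2.65
tool_pos: [461.3, -65.0, 98.2]
tcp_rot: [-3.139, 0.008, 2.758]
contact_force: [0.1, 0.9, 0.1]
grip_width: 59.6
t 2.65 jig -134.5 5.9 tip z 73.2 yawerr deg -0.12 F [0.1 0.9 0.1]
time: 3.15
tool_pos: [472.3, -69.2, 99.4]
tcp_rot: [-3.139, 0.009, 2.758]
contact_force: [-0.9, 0.1, -0.3]
grip_width: 59.6
t 3.15 jig -122.7 6.0 tip z 74.4 yawerr deg -0.11 F [-0.9  0.1 -0.3]
```

```bash
python3 -m jog '[0.35,4,0,6,0, 0.35,2,0,4,0, 0.35,0,0,0,0]'; python3 w.py; python3 -m jog '[0.35,0,0,0,0]'; python3 w.py;python3 - <<'E'
from h import *
p,d=capture("top");cv2.imwrite("pics/t2.png",cv2.resize(p[100:260,280:460,::-1],None,fx=3.5,fy=3.5))
E
```

```text
time: 3.45
tool_pos: [465.9, -66.7, 88.1]
tcp_rot: [-3.139, 0.008, 2.758]
contact_force: [-0.3, -0.1, -0.5]
grip_width: 59.6
t 3.45 jig -129.6 6.0 tip z 63.1 yawerr deg -0.11 F [-0.3 -0.1 -0.5]
time: 3.55
tool_pos: [465.6, -66.6, 87.9]
tcp_rot: [-3.139, 0.008, 2.758]
contact_force: [0.3, -0.4, 0.7]
grip_width: 59.5
t 3.55 jig -129.9 6.0 tip z 62.9 yawerr deg -0.11 F [ 0.3 -0.4  0.7]
```

View pics/t2.png

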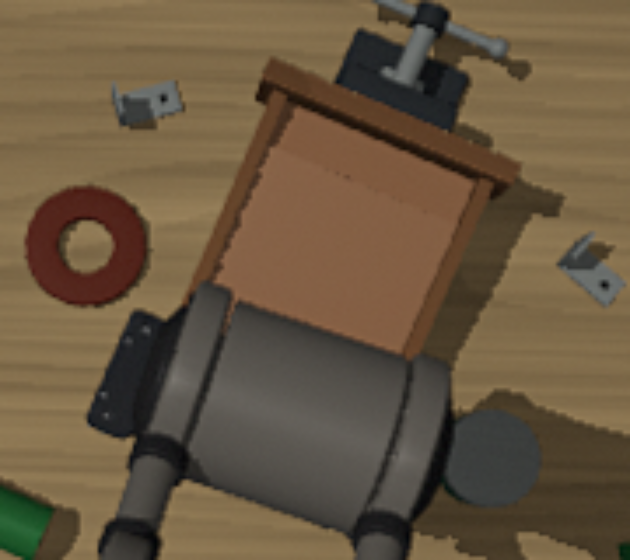

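The arm hides the pole from above, so I'll monitor from the side camera and push slowly.

```bash
python3 -m jog '[0.35,-3,0,0,0, 0.35,-3,0,0,0, 0.35,-3,0,0,0, 0.35,-3,0,0,0, 0.35,-3,0,0,0]'; python3 w.py
python3 - <<'E'
from h import *
p,d=capture("side");cv2.imwrite("pics/s3.png",cv2.resize(p[130:300,230:470,::-1],None,fx=3,fy=3))
E
```

```text
time: 4.1
tool_pos: [481.0, -72.8, 88.4]
tcp_rot: [-3.139, 0.009, 2.758]
contact_force: [-0.2, -0.8, 0.1]
grip_width: 59.1
t 4.1 jig -113.3 6.0 tip z 63.4 yawerr deg -0.11 F [-0.2 -0.8  0.1]
```

View pics/s3.png

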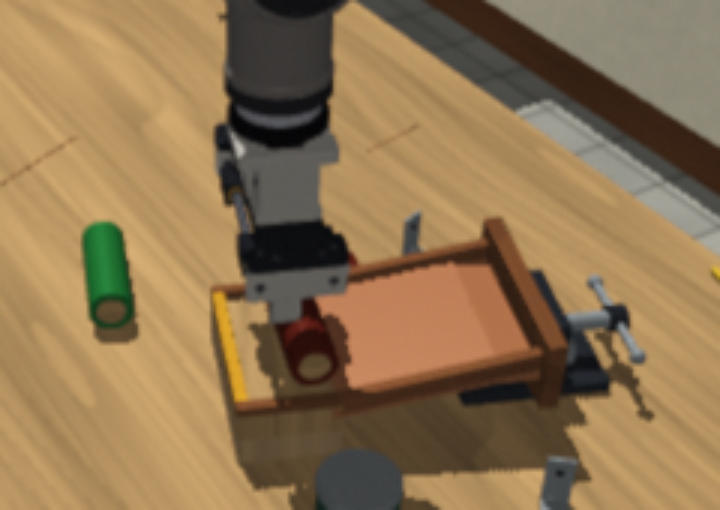

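The fingers (at 285,305) are now just behind the pole, whose end is at (313,365). I'll continue, climbing with the slope.

```bash
python3 -m jog '[0.35,-4,0,0,0, 0.35,-4,0,0,0, 0.35,-4,0,0,0, 0.35,-4,0,-0.4,0, 0.35,-4,0,-0.5,0]'; python3 w.py; python3 -m jog '[0.35,-4,0,-0.5,0, 0.35,-4,0,-0.5,0, 0.35,-4,0,-0.5,0, 0.35,-4,0,-0.5,0, 0.35,-4,0,-0.5,0]'; python3 w.py;python3 - <<'E'
from h import *
p,d=capture("side");cv2.imwrite("pics/s4.png",cv2.resize(p[130:300,230:470,::-1],None,fx=3,fy=3))
E
```

```text
time: 4.65
tool_pos: [501.4, -81.1, 89.5]
tcp_rot: [-3.139, 0.009, 2.758]
contact_force: [0.1, 0.9, -0.5]
grip_width: 59.5
t 4.65 jig -91.3 5.9 tip z 64.5 yawerr deg -0.12 F [ 0.1  0.9 -0.5]
time: 5.15
tool_pos: [521.7, -89.3, 92.4]
tcp_rot: [-3.139, 0.009, 2.758]
contact_force: [-0.6, -0.2, -0.5]
grip_width: 59.8
t 5.15 jig -69.4 5.8 tip z 67.4 yawerr deg -0.12 F [-0.6 -0.2 -0.5]
```

View pics/s4.png

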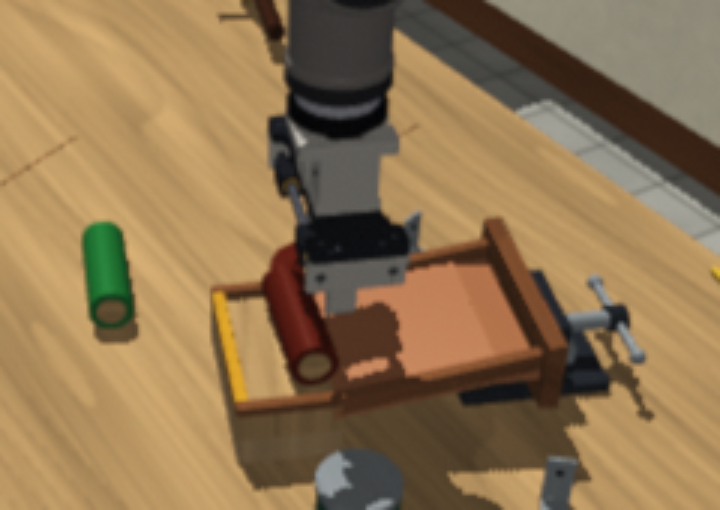

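The picture shows the fingers (340,300) uphill of the pole (300,330), which hasn't moved. That's unexpected, so I'll check the true finger position against the depth before moving again.

Run:
```python
from h import *
o=get_obs();p=o['tool_pos'];print(p,o['tcp_rot'],o['joint_positions'])
from scipy.spatial.transform import Rotation as Ro
R=Ro.from_euler('xyz',o['tcp_rot']).as_matrix();print(R.round(2))
for y in(-40,40):
  t=p+R@np.array([0,y,25]);print("tip",t,"crop px",[(a-b)*3 for a,b in zip(proj("side",t),(230,130))])
P,d=capture("side");C=cloud("side",d)
for (a,b) in [(340,310),(340,300),(335,285),(380,275),(310,280),(300,310),(314,365),(290,310),(350,230)]:
  print((a,b),C[int(130+b/3),int(230+a/3)].round(1))
```

```text
[522.41862114 -89.62927269  92.60598799] [-3.13926617  0.01011385  2.75751337] [-0.31264339  0.47745533  1.6864103  -0.00369385  0.9678082  -1.49726895]
[[-0.93  0.37  0.01]
 [ 0.37  0.93 -0.01]
 [-0.01 -0.   -1.  ]]
tip [ 507.64218918 -126.86323829   67.70038894] crop px [np.float64(336.87972643283314), np.float64(351.48191647495526)]
tip [537.62030612 -52.69263853  67.51427958] crop px [np.float64(317.7319162867545), np.float64(289.95375195017493)]
(340, 310) [ 502.2 -133.9  118.7]
(340, 300) [ 501.3 -134.3  128.3]
(335, 285) [ 473.  -165.   175.2]
(380, 275) [ 502.9 -178.2  183.5]
(310, 280) [ 455.3 -159.8  184.2]
(300, 310) [495.5 -89.7  90.3]
(314, 365) [ 479.7 -133.1   72.7]
(290, 310) [488.3 -83.1  88.5]
(350, 230) [ 492.5 -152.3  211.2]
```

Run:
```python
from h import *
z=np.load("pics/side0.npz");p,d=z['p'],z['d'];C=cloud("side",d)
cv2.imwrite("pics/c5.png",cv2.resize(p[50:140,60:180,::-1],None,fx=5,fy=5,interpolation=cv2.INTER_NEAREST))
print("proj start TCP tips",[proj("side",[160.+s*.307*55,500+s*.95*55,190.6]) for s in(-1,1)])
for u in range(90,136,6): print(u,[tuple(C[v,u].round(0)) for v in (112,116,120,124)])
p,d=capture("side");cv2.imwrite("pics/c6.png",cv2.resize(p[150:280,290:400,::-1],None,fx=5,fy=4.5,interpolation=cv2.INTER_NEAREST))
C=cloud("side",d)
print([ (v,tuple(C[v,343].round(0))) for v in range(205,255,4)])
```

```text
proj start TCP tips [(np.float64(119.74985503432964), np.float64(139.09779047590263)), (np.float64(123.7270645385149), np.float64(122.02096418513048))]
90 [(np.float64(173.0), np.float64(1803.0), np.float64(-272.0)), (np.float64(167.0), np.float64(1797.0), np.float64(-292.0)), (np.float64(162.0), np.float64(1815.0), np.float64(-321.0)), (np.float64(156.0), np.float64(1807.0), np.float64(-340.0))]
96 [(np.float64(145.0), np.float64(1022.0), np.float64(44.0)), (np.float64(142.0), np.float64(1029.0), np.float64(25.0)), (np.float64(151.0), np.float64(1227.0), np.float64(-76.0)), (np.float64(185.0), np.float64(1804.0), np.float64(-346.0))]
102 [(np.float64(182.0), np.float64(1220.0), np.float64(-43.0)), (np.float64(176.0), np.float64(1199.0), np.float64(-52.0)), (np.float64(174.0), np.float64(1221.0), np.float64(-79.0)), (np.float64(169.0), np.float64(1217.0), np.float64(-95.0))]
108 [(np.float64(131.0), np.float64(438.0), np.float64(278.0)), (np.float64(184.0), np.float64(1031.0), np.float64(15.0)), (np.float64(199.0), np.float64(1242.0), np.float64(-93.0)), (np.float64(194.0), np.float6
[... 1176 characters left out ...]
float64(-172.0), np.float64(213.0))), (217, (np.float64(472.0), np.float64(-172.0), np.float64(202.0))), (221, (np.float64(477.0), np.float64(-165.0), np.float64(185.0))), (225, (np.float64(478.0), np.float64(-166.0), np.float64(174.0))), (229, (np.float64(502.0), np.float64(-133.0), np.float64(130.0))), (233, (np.float64(504.0), np.float64(-131.0), np.float64(116.0))), (237, (np.float64(539.0), np.float64(-83.0), np.float64(55.0))), (241, (np.float64(532.0), np.float64(-95.0), np.float64(53.0))), (245, (np.float64(524.0), np.float64(-106.0), np.float64(52.0))), (249, (np.float64(515.0), np.float64(-120.0), np.float64(53.0))), (253, (np.float64(509.0), np.float64(-130.0), np.float64(51.0)))]
```

View pics/c5.png

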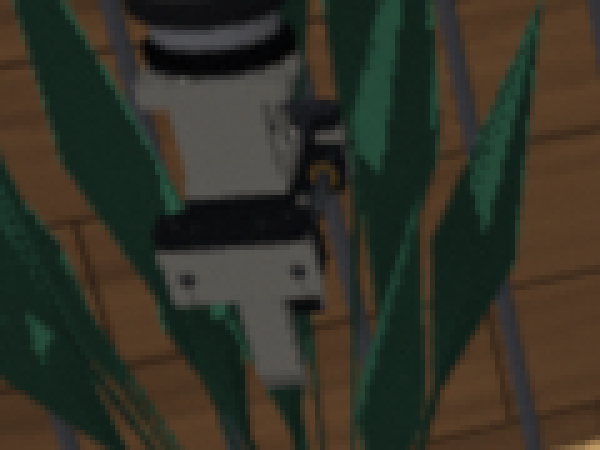

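View pics/c6.png

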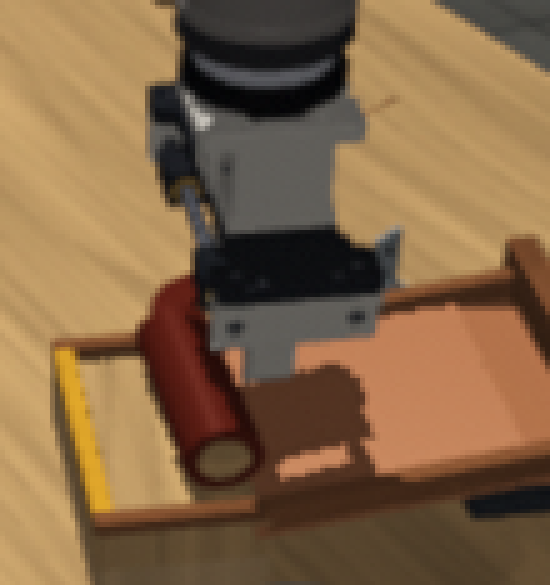

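Run:
```python
from h import *
from scipy.spatial.transform import Rotation as Ro
# finger tip lower edge pixels (left,right corners) : start and now
o=get_obs()
def an(pix,p,rot,halfopen):
    R=Ro.from_euler('xyz',rot).as_matrix(); f,cx,cy,Rc,t=K("side"); cam=-Rc.T@t
    n=R[:,1]; q=np.asarray(p)+n*(-halfopen)   # outer-face plane of near finger
    for u,v in pix:
        d=Rc.T@np.array([(u-cx)/f,(v-cy)/f,1]); s=((q-cam)@n)/(d@n); X=cam+d*s; print((u,v),X.round(1),"tool frame",(R.T@(X-p)).round(1))
print("start"); an([(60+262/5,50+390/5),(60+303/5,50+386/5)],[159.85,499.6,215],[-3.14,0,2.832],65)
print("now"); an([(290+247/5,150+383/4.5),(290+297/5,150+377/4.5)],o['tool_pos'],o['tcp_rot'],49)
```

```text
start
(112.4, 128.0) [131.5 440.5 230.5] tool frame [  9.  -65.  -15.4]
(120.6, 127.2) [151.5 434.  230.7] tool frame [-12.1 -65.  -15.6]
now
(339.4, 235.11111111111111) [ 494.3 -131.   113.7] tool frame [  9.4 -49.  -21.3]
(349.4, 233.77777777777777) [ 516.2 -139.9  114.9] tool frame [-14.3 -49.  -22.3]
```

The rendered fingertips sit about 44 mm higher than the reported pose plus 25 mm implies. They show at roughly z 112–114, and they did pass over the pole without any contact. In x and y the agreement is good. I'll go back over the pole to behind the strip and lower the fingers using the camera height.

```bash
python3 -m jog '[0.35,15,0,-2,0, 0.35,25,0,0,0, 0.35,25,0,0,0, 0.35,20,0,0,0, 0.35,10,0,0,0]'; python3 w.py; python3 -m jog '[0.35,0,0,0,0, 0.35,0,0,14,0, 0.35,0,0,14,0, 0.35,0,0,6,0,0.35,0,0,0,0]'; python3 w.py
python3 - <<'E'
from h import *
p,d=capture("side");cv2.imwrite("pics/s7.png",cv2.resize(p[150:280,270:420,::-1],None,fx=5,fy=4.5,interpolation=cv2.INTER_NEAREST))
E
```

```text
time: 5.8
tool_pos: [430.7, -52.7, 92.9]
tcp_rot: [-3.139, 0.009, 2.757]
contact_force: [0.2, 0.5, -0.1]
grip_width: 59.8
t 5.8 jig -167.5 5.9 tip z 67.9 yawerr deg -0.15 F [ 0.2  0.5 -0.1]
time: 6.3
tool_pos: [434.4, -54.1, 59.3]
tcp_rot: [-3.14, 0.015, 2.757]
contact_force: [0.6, -0.2, 0.4]
grip_width: 59.9
t 6.3 jig -163.6 6.0 tip z 34.3 yawerr deg -0.14 F [ 0.6 -0.2  0.4]
```

View pics/s7.png

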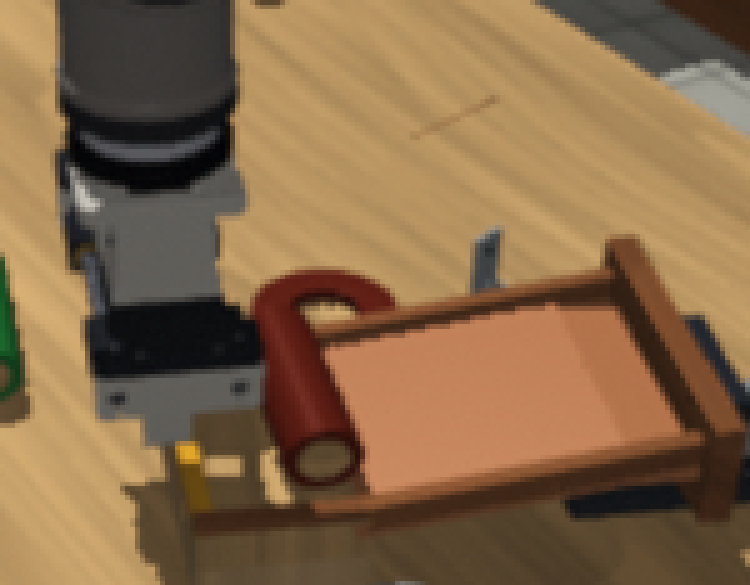

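```bash
cat > tip.py <<'E'
from h import *
from scipy.spatial.transform import Rotation as Ro
import sys
o=get_obs();p=o['tool_pos'];R=Ro.from_euler('xyz',o['tcp_rot']).as_matrix(); f,cx,cy,Rc,t=K("side"); cam=-Rc.T@t
n=R[:,1]; q=p-n*(o['grip_width']/2+19)
for a in sys.argv[1:]:
    u,v=map(float,a.split(','))
    d=Rc.T@np.array([(u-cx)/f,(v-cy)/f,1]); X=cam+d*(((q-cam)@n)/(d@n)); print((u,v),X.round(1),"tool frame",(R.T@(X-p)).round(1))
E
python3 tip.py 299.5,249 304,248.7 309,247.5
```

```text
(299.5, 249.0) [407.6 -95.6  82.4] tool frame [  9.1 -48.7 -22.8]
(304.0, 248.7) [417.4 -99.6  82. ] tool frame [ -1.5 -48.7 -22.2]
(309.0, 247.5) [ 428.4 -104.    84.2] tool frame [-13.3 -48.7 -24.3]
```

The tip is at about 82 by camera. I'll lower it 16 mm, slightly further back, and watch the force.

```bash
python3 -m jog '[0.35,5,0,4,0, 0.35,3,0,4,0, 0.35,0,0,4,0, 0.35,0,0,2,0,0.35,0,0,0,0]'; python3 w.py
python3 - <<'E'
from h import *
p,d=capture("side");cv2.imwrite("pics/s8.png",cv2.resize(p[190:270,270:370,::-1],None,fx=7,fy=7,interpolation=cv2.INTER_NEAREST))
E
```

```text
time: 6.85
tool_pos: [427.9, -51.4, 45.5]
tcp_rot: [-3.14, 0.018, 2.757]
contact_force: [-0.3, 0.6, 0.3]
grip_width: 60.0
t 6.85 jig -170.6 6.1 tip z 20.5 yawerr deg -0.14 F [-0.3  0.6  0.3]
```

View pics/s8.png

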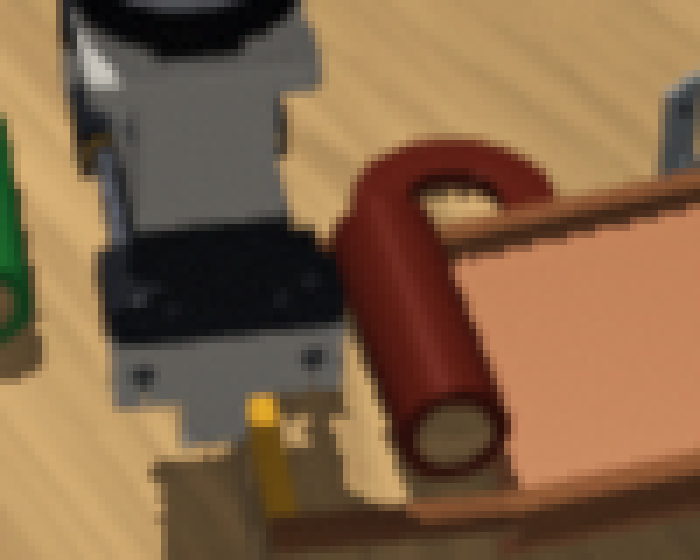

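```bash
python3 tip.py 296,253 300,252.9 304,252.5
python3 - <<'E'
from h import *
for z in (58,70): 
  pass
yaw=-.382;x=np.array([np.cos(yaw),np.sin(yaw)]);yy=np.array([-x[1],x[0]]);org=np.array([583.9,-120.6])
for L in [(-155,-68,58),(-145,-68,58),(-145,68,58)]:
  print(L,[round(float((a-b)*7)) for a,b in zip(proj("side",[*(org+L[0]*x+L[1]*yy),L[2]]),(270,190))])
E
```

```text
(296.0, 253.0) [399.7 -92.6  71.1] tool frame [ 10.3 -48.9 -25.6]
(300.0, 252.9) [408.5 -96.2  70.2] tool frame [  0.8 -48.9 -24.6]
(304.0, 252.5) [417.3 -99.7  70.3] tool frame [ -8.7 -48.9 -24.4]
(-155, -68, 58) [271, 513]
(-145, -68, 58) [300, 510]
(-145, 68, 58) [243, 258]
```

The tip is at about 70 by camera. I'll lower it 6 mm more and advance over the strip.

```bash
python3 -m jog '[0.35,0,0,5,0, 0.35,0,0,1,0, 0.35,-5,0,0,0, 0.35,-6,0,0,0, 0.35,-6,0,0,0]'; python3 w.py;python3 -m jog '[0.35,-6,0,0,0, 0.35,-6,0,0,0, 0.35,-3,0,0,0]'; python3 w.py
python3 - <<'E'
from h import *
p,d=capture("side");cv2.imwrite("pics/s9.png",cv2.resize(p[190:270,270:370,::-1],None,fx=7,fy=7,interpolation=cv2.INTER_NEAREST))
E
```

```text
time: 7.4
tool_pos: [429.9, -52.4, 37.4]
tcp_rot: [-3.138, -0.015, 2.759]
contact_force: [-16.1, 6.9, 13.7]
grip_width: 59.5
t 7.4 jig -168.3 5.9 tip z 12.4 yawerr deg -0.01 F [-16.1   6.9  13.7]
time: 7.7
tool_pos: [429.0, -52.1, 35.2]
tcp_rot: [-3.136, -0.05, 2.761]
contact_force: [-4.1, 2.0, 2.7]
grip_width: 59.7
t 7.7 jig -169.3 5.8 tip z 10.2 yawerr deg 0.11 F [-4.1  2.   2.7]
```

View pics/s9.png

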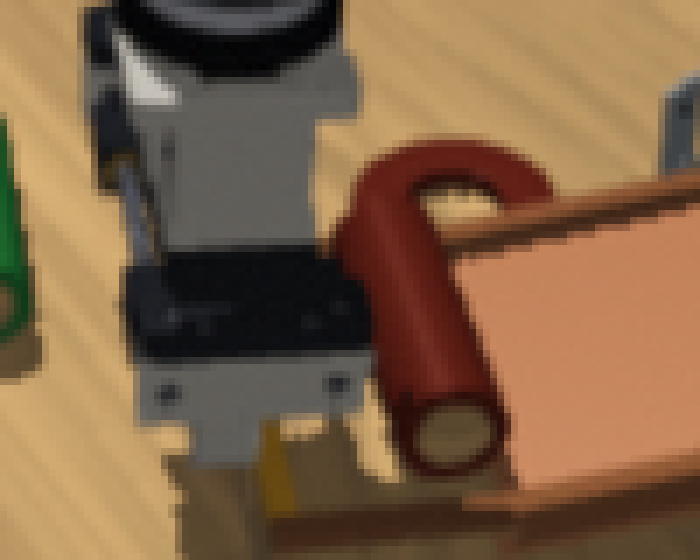

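The fingers met the rear of the strip at 16 N, so the tip is below 58 here and the offset is nearer 42. I'll back off and rise.

```bash
python3 -m jog '[0.35,4,0,0,0, 0.35,3,0,-4,0, 0.35,0,0,-5,0, 0.35,0,0,-2,0,0.35,0,0,0,0]'; python3 w.py; python3 -c "
from plant import *
print(get_obs()['tcp_rot'])"
```

```text
time: 8.25
tool_pos: [424.1, -50.0, 47.8]
tcp_rot: [-3.136, -0.049, 2.761]
contact_force: [-0.5, -0.3, -1.0]
grip_width: 59.6
t 8.25 jig -174.6 5.9 tip z 22.8 yawerr deg 0.1 F [-0.5 -0.3 -1. ]
[-3.13621545 -0.04865384  2.761313  ]
```

```bash
python3 -m jog '[0.35,-5,0,-0.3,0, 0.35,-6,0,-0.3,0, 0.35,-6,0,-0.3,0, 0.35,-4,0,-0.2,0]'; python3 w.py
python3 - <<'E'
from h import *
p,d=capture("side");cv2.imwrite("pics/s10.png",cv2.resize(p[190:270,270:370,::-1],None,fx=7,fy=7,interpolation=cv2.INTER_NEAREST))
E
```

```text
time: 8.65
tool_pos: [445.8, -58.7, 48.2]
tcp_rot: [-3.136, -0.047, 2.761]
contact_force: [0.7, 0.9, 0.8]
grip_width: 59.8
t 8.65 jig -151.2 5.9 tip z 23.2 yawerr deg 0.1 F [0.7 0.9 0.8]
```

View pics/s10.png

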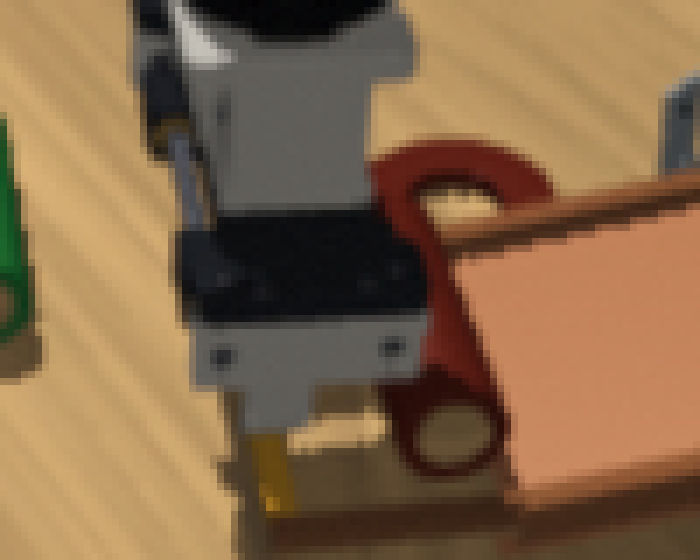

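The fingers cleared the strip, with no force. The pole end is still at (458,435). Next I'll creep to contact.

```bash
python3 -m jog '[0.35,-5,0,-0.2,0, 0.35,-4,0,0,0, 0.35,-3,0,0,0, 0.35,-2,0,0,0, 0.35,-2,0,0,0]'; python3 w.py;  python3 -m jog '[0.35,-2,0,0,0, 0.35,-2,0,0,0, 0.35,-2,0,0,0, 0.35,-2,0,0,0, 0.35,-2,0,0,0]'; python3 w.py
python3 - <<'E'
from h import *
p,d=capture("side");cv2.imwrite("pics/s11.png",cv2.resize(p[190:270,270:370,::-1],None,fx=7,fy=7,interpolation=cv2.INTER_NEAREST))
E
```

```text
time: 9.2
tool_pos: [462.2, -65.4, 47.1]
tcp_rot: [-3.136, -0.048, 2.761]
contact_force: [-0.2, -0.2, 0.1]
grip_width: 60.1
t 9.2 jig -133.5 5.9 tip z 22.1 yawerr deg 0.09 F [-0.2 -0.2  0.1]
time: 9.7
tool_pos: [472.0, -69.3, 46.6]
tcp_rot: [-3.136, -0.048, 2.761]
contact_force: [0.7, -0.2, 0.6]
grip_width: 59.6
t 9.7 jig -123.0 5.9 tip z 21.6 yawerr deg 0.09 F [ 0.7 -0.2  0.6]
```

View pics/s11.png

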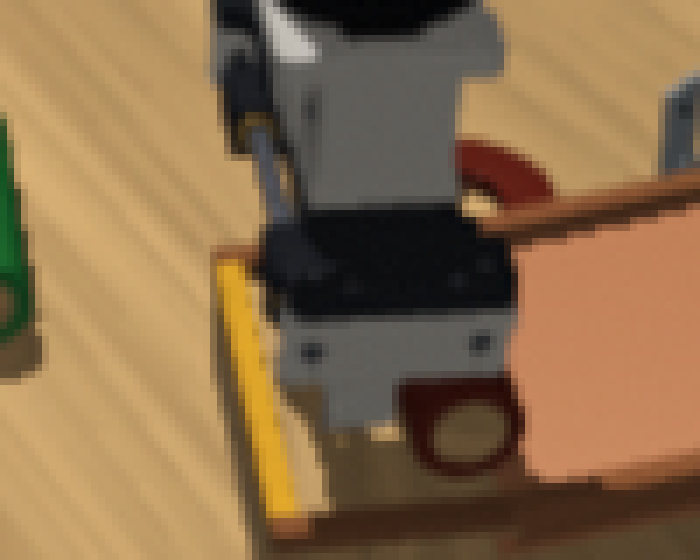

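The pole end has shifted to (468,433), so it is being pushed and rolling. I'll go on.

```bash
python3 -m jog '[0.35,-3,0,-0.2,0, 0.35,-4,0,-0.2,0, 0.35,-4,0,-0.2,0, 0.35,-4,0,-0.4,0, 0.35,-4,0,-0.6,0]'; python3 w.py
python3 - <<'E'
from h import *
p,d=capture("side");cv2.imwrite("pics/s12.png",cv2.resize(p[190:270,290:400,::-1],None,fx=7,fy=7,interpolation=cv2.INTER_NEAREST))
E
```

```text
time: 10.25
tool_pos: [491.0, -76.8, 47.3]
tcp_rot: [-3.136, -0.048, 2.761]
contact_force: [-0.4, 0.3, 0.4]
grip_width: 60.2
t 10.25 jig -102.5 6.0 tip z 22.3 yawerr deg 0.09 F [-0.4  0.3  0.4]
```

View pics/s12.png

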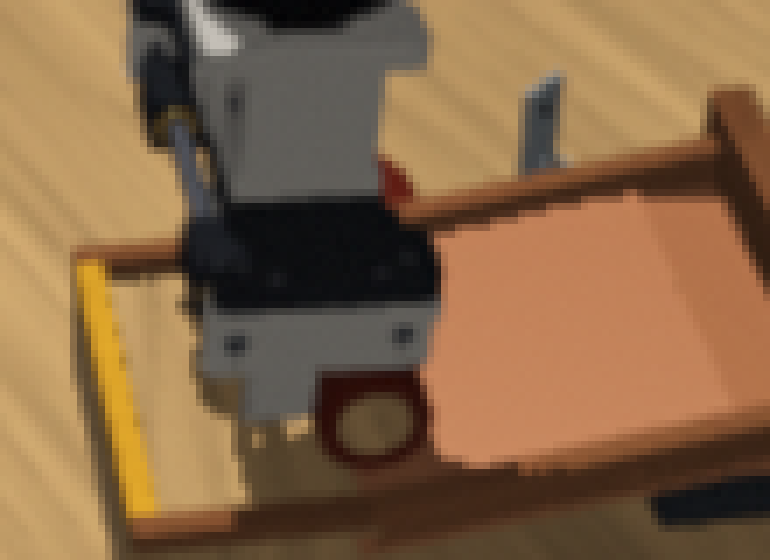

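The pole moved with the fingers, its end now at (377,422), and is starting up the slope.

```bash
python3 -m jog '[0.35,-4,0,-0.8,0, 0.35,-4,0,-0.8,0, 0.35,-4,0,-0.8,0, 0.35,-4,0,-0.8,0, 0.35,-4,0,-0.8,0]'; python3 w.py;  python3 -m jog '[0.35,-4,0,-0.8,0, 0.35,-4,0,-0.8,0, 0.35,-4,0,-0.8,0, 0.35,-4,0,-0.8,0, 0.35,-4,0,-0.8,0]'; python3 w.py
python3 - <<'E'
from h import *
p,d=capture("side");cv2.imwrite("pics/s13.png",cv2.resize(p[190:270,310:420,::-1],None,fx=7,fy=7,interpolation=cv2.INTER_NEAREST))
E
```

```text
time: 10.8
tool_pos: [511.7, -85.1, 50.7]
tcp_rot: [-3.136, -0.048, 2.761]
contact_force: [-0.3, 0.1, 0.3]
grip_width: 59.6
t 10.8 jig -80.2 6.0 tip z 25.7 yawerr deg 0.09 F [-0.3  0.1  0.3]
time: 11.3
tool_pos: [532.1, -93.3, 53.9]
tcp_rot: [-3.136, -0.048, 2.761]
contact_force: [-1.0, -0.2, 0.6]
grip_width: 59.8
t 11.3 jig -58.2 6.1 tip z 28.9 yawerr deg 0.09 F [-1.  -0.2  0.6]
```

View pics/s13.png

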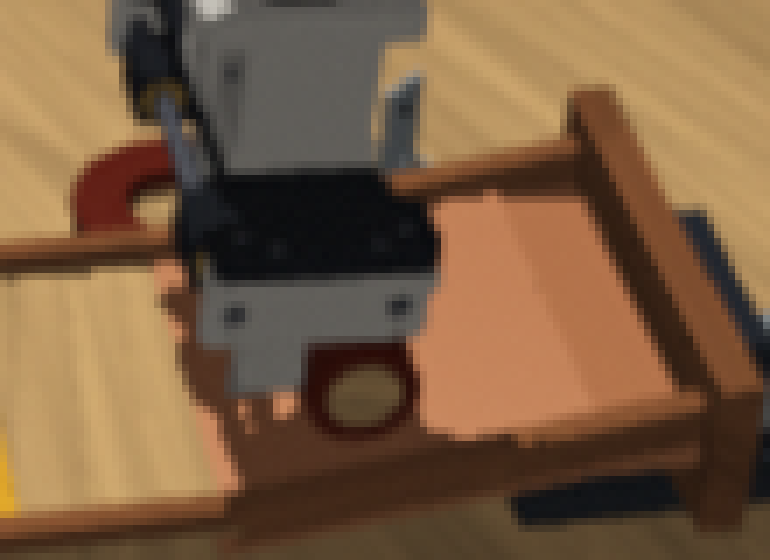

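The pole end is at (365,390), up on the slope and still square against the fingers. Continuing.

```bash
python3 -m jog '[0.35,-4,0,-0.8,0, 0.35,-4,0,-0.8,0, 0.35,-4,0,-0.8,0, 0.35,-4,0,-0.8,0, 0.35,-4,0,-0.8,0]'; python3 w.py;  python3 -m jog '[0.35,-4,0,-0.8,0, 0.35,-4,0,-0.8,0, 0.35,-4,0,-0.8,0, 0.35,-4,0,-0.8,0, 0.35,-4,0,-0.8,0]'; python3 w.py
python3 - <<'E'
from h import *
p,d=capture("side");cv2.imwrite("pics/s14.png",cv2.resize(p[180:260,320:430,::-1],None,fx=7,fy=7,interpolation=cv2.INTER_NEAREST))
E
```

```text
time: 11.85
tool_pos: [552.8, -101.5, 57.3]
tcp_rot: [-3.136, -0.048, 2.761]
contact_force: [-0.5, 0.6, 0.3]
grip_width: 59.8
t 11.85 jig -36.0 6.1 tip z 32.3 yawerr deg 0.09 F [-0.5  0.6  0.3]
time: 12.35
tool_pos: [573.2, -109.7, 60.5]
tcp_rot: [-3.136, -0.048, 2.761]
contact_force: [-1.0, 1.0, 1.4]
grip_width: 59.6
t 12.35 jig -14.0 6.1 tip z 35.5 yawerr deg 0.09 F [-1.   1.   1.4]
```

View pics/s14.png

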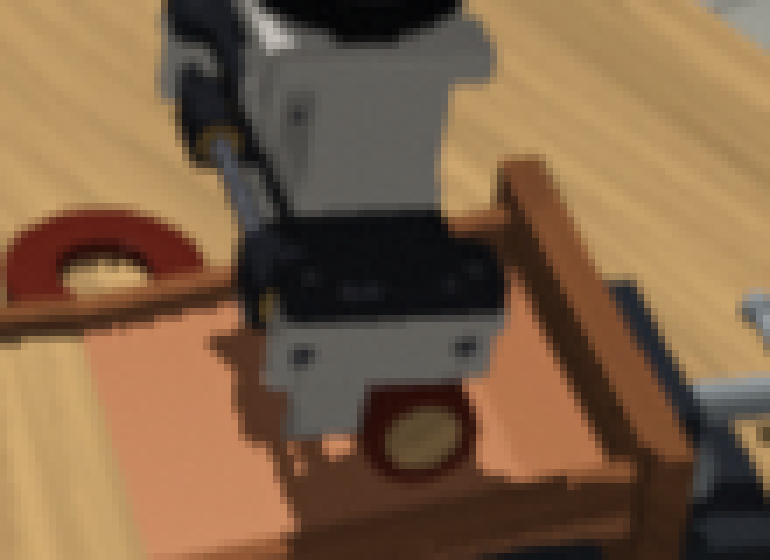

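The pole end is at (423,435), close to the seat. I'll continue, slower near the crest.

```bash
python3 -m jog '[0.35,-4,0,-0.8,0, 0.35,-4,0,-0.8,0, 0.35,-4,0,-0.8,0, 0.35,-4,0,-0.8,0, 0.35,-4,0,-0.8,0]'; python3 w.py;  python3 -m jog '[0.35,-3,0,-0.5,0, 0.35,-2,0,-0.3,0, 0.35,-2,0,-0.3,0, 0.35,-2,0,-0.3,0, 0.35,-2,0,-0.3,0]'; python3 w.py
python3 - <<'E'
from h import *
p,d=capture("side");cv2.imwrite("pics/s15.png",cv2.resize(p[180:260,330:440,::-1],None,fx=7,fy=7,interpolation=cv2.INTER_NEAREST))
E
```

```text
time: 12.9
tool_pos: [593.9, -117.9, 63.9]
tcp_rot: [-3.136, -0.047, 2.761]
contact_force: [0.2, 0.4, 0.5]
grip_width: 59.7
t 12.9 jig 8.2 6.2 tip z 38.9 yawerr deg 0.08 F [0.2 0.4 0.5]
time: 13.4
tool_pos: [605.2, -122.5, 65.1]
tcp_rot: [-3.136, -0.047, 2.761]
contact_force: [-0.8, -0.2, 0.0]
grip_width: 59.6
t 13.4 jig 20.5 6.2 tip z 40.1 yawerr deg 0.08 F [-0.8 -0.2  0. ]
```

View pics/s15.png

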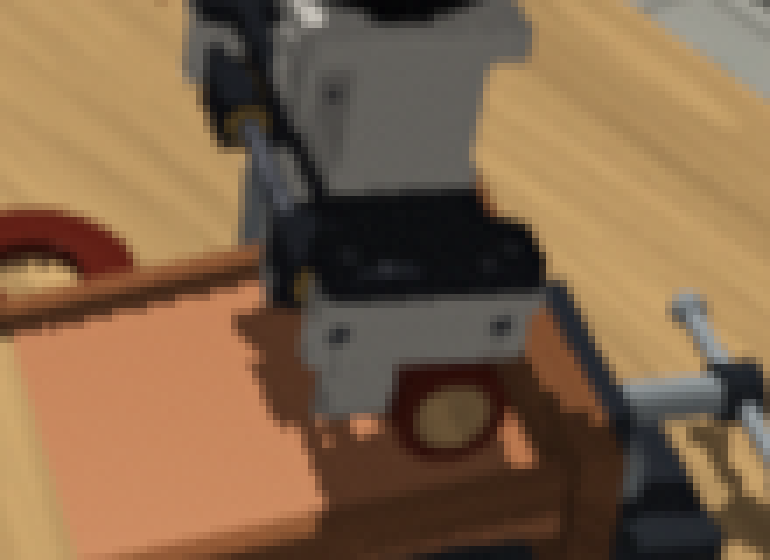

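The pole is just before the crest, its end at (452,412). I'll creep on and check for the drop.

```bash
python3 -m jog '[0.35,-2,0,-0.1,0, 0.35,-2,0,-0.1,0, 0.35,-1.5,0,-0.1,0, 0.35,-1.5,0,-0.1,0, 0.35,-1,0,-0.1,0]'; python3 w.py
cat > pole.py <<'E'
from h import *
import sys
yaw=-.382;x=np.array([np.cos(yaw),np.sin(yaw)]);yy=np.array([-x[1],x[0]]);org=np.array([583.9,-120.6])
p,d=capture("side");cv2.imwrite(sys.argv[1],cv2.resize(p[180:260,330:440,::-1],None,fx=7,fy=7,interpolation=cv2.INTER_NEAREST))
C=cloud("side",d);h=cv2.cvtColor(p,cv2.COLOR_RGB2HSV).astype(int)
m=(((h[...,0]<6)|(h[...,0]>174))&(h[...,1]>150)&(h[...,2]<140));L=np.stack([(C[...,:2]-org)@x,(C[...,:2]-org)@yy,C[...,2]],-1)
m&=(abs(L[...,1])<70)&(L[...,0]>-120)&(L[...,0]<110)&(L[...,2]>60);Q=L[m]
print(len(Q),np.percentile(Q,[2,50,98],axis=0).round(1).tolist())
E
python3 pole.py pics/s16.png
```

```text
time: 13.95
tool_pos: [613.8, -125.9, 65.3]
tcp_rot: [-3.136, -0.046, 2.761]
contact_force: [0.1, -0.1, 0.1]
grip_width: 59.8
t 13.95 jig 29.7 6.2 tip z 40.3 yawerr deg 0.08 F [ 0.1 -0.1  0.1]
82 [[45.2, -52.1, 81.7], [55.4, -48.2, 101.9], [81.9, -37.7, 108.5]]
```

View pics/s16.png

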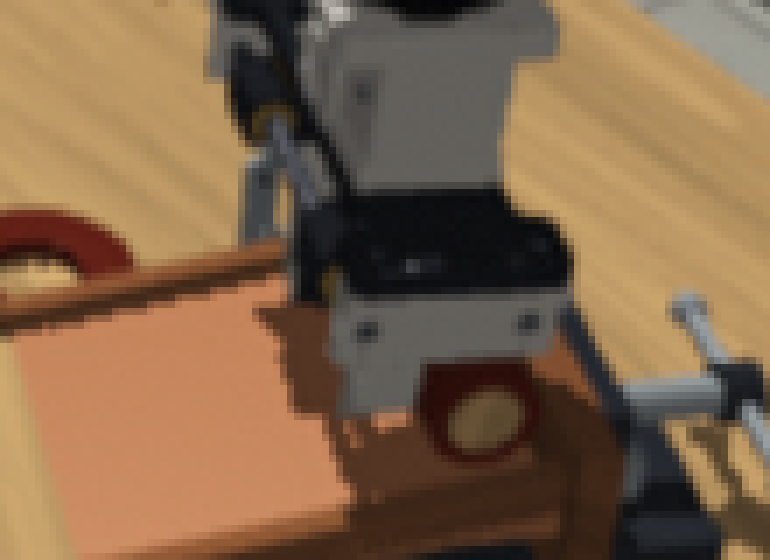

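Run:
```python
from h import *
yaw=-.382;x=np.array([np.cos(yaw),np.sin(yaw)]);yy=np.array([-x[1],x[0]]);org=np.array([583.9,-120.6])
for X,Y,Z in [(-93,-50,70),(67,-50,87.6),(60,-50,89),(55,-50,90.6)]:
  u,v=proj("side",[*(org+X*x+Y*yy),Z]);print(X,(u,v),((u-330)*7,(v-180)*7))
```

```text
-93 (np.float64(333.5138690531876), np.float64(251.76808085408652)) (np.float64(24.597083372313136), np.float64(502.37656597860564))
67 (np.float64(399.6066659521854), np.float64(239.73717133459593)) (np.float64(487.24666166529767), np.float64(418.1601993421715))
60 (np.float64(396.8469542501846), np.float64(239.5608987922065)) (np.float64(467.92867975129207), np.float64(416.9262915454455))
55 (np.float64(394.89860313672943), np.float64(239.24122051465594)) (np.float64(454.29022195710604), np.float64(414.68854360259155))
```

The pole end is at (487,416), against (487,418) predicted when seated, so it has dropped in. I'll withdraw straight back, then up and away.

```bash
python3 -m jog '[0.35,4,0,0,0, 0.35,8,0,0,0, 0.35,10,0,-5,0, 0.35,15,0,-20,0, 0.35,15,0,-40,0]'; python3 -m jog '[0.35,25,0,-40,0, 0.35,40,0,-20,0, 0.35,45,0,0,0, 0.35,45,0,0,0, 0.35,45,0,0,0]';python3 -m jog '[0.35,5,45,0,0, 0.35,5,45,0,0, 0.35,5,45,0,0, 0.35,0,0,0,0, 0.35,0,0,0,0]'
python3 - <<'E'
from h import *
yaw=-.382;x=np.array([np.cos(yaw),np.sin(yaw)]);yy=np.array([-x[1],x[0]]);org=np.array([583.9,-120.6])
for n in("side","top"):
    p,d=capture(n);cv2.imwrite(f"pics/f_{n}.png",p[:,:,::-1])
    C=cloud(n,d);h=cv2.cvtColor(p,cv2.COLOR_RGB2HSV).astype(int)
    m=(((h[...,0]<6)|(h[...,0]>174))&(h[...,1]>150)&(h[...,2]<140));L=np.stack([(C[...,:2]-org)@x,(C[...,:2]-org)@yy,C[...,2]],-1)
    m&=(abs(L[...,1])<72)&(L[...,0]>-120)&(L[...,0]<110)&(L[...,2]>60);Q=L[m]
    f=cv2.fitLine(Q[Q[:,2]>100][:,:2].astype(np.float32),cv2.DIST_HUBER,0,.01,.01).ravel()
    print(n,len(Q),np.percentile(Q,[2,50,98],axis=0).round(1).tolist(),f)
E
```

```text
time: 14.5
tool_pos: [562.2, -105.4, 128.9]
tcp_rot: [-3.136, -0.059, 2.76]
contact_force: [0.6, 0.6, -0.4]
grip_width: 59.8
time: 15.0
tool_pos: [374.7, -30.0, 207.7]
tcp_rot: [-3.137, -0.045, 2.76]
contact_force: [-0.5, 0.1, 1.5]
grip_width: 60.2
time: 15.5
tool_pos: [400.1, 107.0, 210.0]
tcp_rot: [-3.138, -0.044, 2.758]
contact_force: [-0.1, 0.1, 0.7]
grip_width: 60.0
side 472 [[44.8, -50.8, 85.0], [58.0, -4.8, 103.5], [81.3, 53.9, 108.9]] [1.2815557e-02 9.9991786e-01 6.1169464e+01 2.9105279e-01]
top 671 [[47.1, -45.6, 89.3], [61.9, 5.3, 104.8], [82.2, 58.1, 110.7]] [1.0892848e-02 9.9994069e-01 6.5292557e+01 6.1329923e+00]
```

View pics/f_top.png

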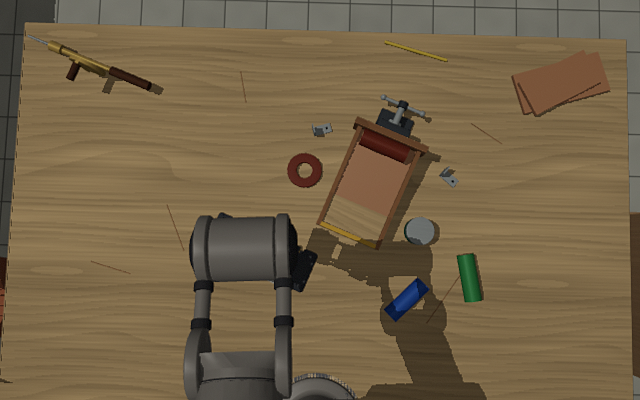

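View pics/f_side.png

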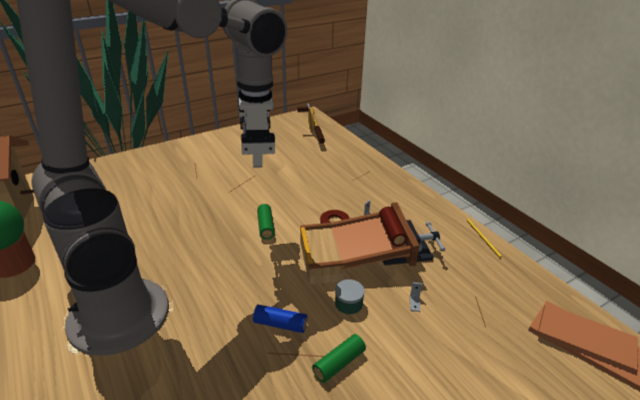

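The pole lies in the seat against the board at (385,147) in the top view, square to about 0.01 rad and about 5 mm off the middle. The tin, plate and brackets haven't moved, and the arm is clear of everything. Handing in.

```bash
python3 -c "
from plant import *
print(close_job())"
```

```text
the job is handed in; nothing more can be done
None
```

The ridge pole is in the seat against the ridge board. I rolled it up the slope from behind at about 40 mm/s, slower at the crest, using two fingers opened to 60 mm. The job was handed in at about 15.6 s.

**Last checks:**
- The pole's end in the side view was at the pixel predicted for the seated position, within about 2 crop pixels (0.3 camera pixels). That check was made just after the drop, with the fingers still behind the pole.
- After the fingers withdrew, the pole was about 0.01 rad off square and about 5 mm off the middle.
- Its highest points were near z 108, as they should be for a centre at 87.6.
- The tin, plate and brackets were at their starting pixels.
- The arm was clear, with forces at noise level.

**What went wrong or disagreed:**
- **Tool height:** the reported tool height put the fingertips about 42–47 mm lower than the cameras showed. The first pass therefore went over the pole without touching it, and I corrected the height from the pictures.
- **Touch on the strip:** while I was correcting, the fingers pressed the back of the yellow strip at up to 18 N. This left the tool tilted by about 0.05 rad. I backed off and raised them; the pole never touched the strip.
- **Push force:** during the push it never rose clearly above the sensor noise of about 1 N. I confirmed contact from the pole moving with the fingers in the pictures, not from the force reading.
- **Pole position:** after the fingers withdrew, the two cameras disagreed by about 4 mm on where the pole lies along the slope. I trusted the end-pixel match and the visible contact with the board.

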